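Shut off the airbrush air line on a model-maker's bench

ROBOT

A 6-joint arm with a two-finger parallel gripper is mounted at the origin on the work surface. World frame = base frame: x ahead of the robot, y to its left, z up, the work surface at z = 0. Lengths are in mm, angles in rad, forces in N, time in s.
With the tool pointing down it reaches from about 250 to 800 mm from the base axis. Payload 8.5 kg.
Tool frame: the origin (TCP) lies at the very end of the fingers, on their centre line; the grasp point (between the pads) lies 19 mm behind it; z points along the fingers, y is the direction in which the jaws open and shut (so a half turn about z gives the same grasp; the last joint's range is limited). The gripper opens to 85 mm and grips with 20 to 120 N. Pads are 22 mm wide; open, the fingers measure 114 mm over their backs; the gripper's body (76 mm by 85 mm) begins 54 mm behind the grasp point. The pads swing forward as they close: fully open they stand 13 mm farther back than shut.
Start: joints at [-1.283, 0.238, -0.013, 1.319, 0, 1.571], TCP at [149.003, -503.365, 231.276] pointing down, gripper open.
Joint ranges: [-2.66, 2.66], [-1.03, 1.9], [-1.14, 1.46], [-1.82, 2.27], [-1.45, 1.34], [-3.14, 3.14]. Speed limits (rad/s): [2.22, 2.22, 2.79, 3.14, 3.14, 3.14].

INTERFACE

Orientations are given as a unit quaternion [w, x, y, z].
In Python, from rig import ctrl gives the robot as it stands.
- The arm moves only by the shell command python3 -m jog 'ROWS' [FORCE]. ROWS is JSON, a list of rows, each a list of 3 entries, a list of its own where there are three numbers: the shift along the tool's x, y, z in cm, then the turn, a rotation vector about the tool's x, y, z in degrees, then the closure, from 0 (fully open) to 1 (shut). In form: [[[x, y, z], [rx, ry, rz], grip], ...]. A call has 1 to 5 rows; each row is the pose to reach, as a shift and turn from the pose commanded when the call began, along the tool's axes at that moment; what a row does not reach only later rows make up. A row lasts 1/8 s, in which the tool goes at most 62.5 mm and 10.7 degrees, less where a joint would pass 70% of its speed; a pose out of reach is approached as far as the arm can. A call with a gripper value outside its range is refused whole. The fingers move at their own pace and stop on an object; FORCE is the grip in N (left out, the last holds). Time passes only in rows, so rows that repeat a pose let the fingers close. It gives the time, the measured TCP pose, the force and the opening at its end, in the units of the state.
- ctrl.state(): the state, without advancing time (a new reading comes with each control period).
- ctrl.snapshot(name): name is "side" or "top"; returns a dict with "img" (420x560x3 uint8, red, green, blue), "fx", "fy", "cx", "cy" (pixels), "rvec" (rotation vector, rad) and "tvec" (3), from world to camera coordinates, as OpenCV has them. Camera axes: x right, y down, z forward; pixel columns grow to the right and rows downward; lengths in mm; the calibration is good to about 2 mm. A picture is of the moment at which its call begins. There is no depth.
- ctrl.hand_in(): hands the job in, once; it reports no verdict.
The state is a dict: "time_s": time; "joint_positions": joint angles; "dq": joint speeds; "joint_torque": joint torques, N m; "ee_pos": TCP position; "orientation": TCP orientation; "ft_force": force on the tool from outside, world axes, zero at the start; "torque": the same for the moment, N m; "gripper_width": finger opening in mm.
Only numpy, scipy, OpenCV 4.12 (cv2) and the standard library are available. Lean on these libraries where they do the work, as an engineer would, in place of code of your own. Each camera call takes 0.05 s, during which the arm holds its last target.

TASK

Push the black cover with the yellow bar all the way back along the grey air box, away from the robot, to open the well in front; then push the red valve handle in the well clockwise until it is fully shut, square across its pipe. Push gently with the fingertips only: do not pinch or lift anything, and leave the blue handle, the paint jar, the glue bottle and the steel rule as they are.

Things in the scene. Friction and masses are not known exactly. Their poses are not given: they have to be found in the camera images.
- box: grey air box fixed on the bench, 320 (its x) x 270 mm, walls 60 high, 8 thick, 6 mm rails on the long sides. Origin: on the bench under the centre of the open front well; box spans x -85 to +235 mm. Well inside: x -77 to +65, y +-127 mm, floor 4 mm up; behind it a closed rear body. +x points away from the robot, turned up to 0.4 rad either way; z up
- cover (a joint): slide of the cover along box +x, m: 0 = well covered, 0.15 = fully back at its stop, well open. Starts at 0 to 0.015, takes about 2.5 N, stays where left, cannot come off. Black plate 170 x 256 x 5 mm, top face 66 mm above the bench, centred over the well at 0
- cover_bar (a point): top centre of the yellow push bar that stands on the cover near its front edge: bar 110 mm long (box y), 10 mm thick (box x), 24 mm high, its top 90 mm above the bench. At joint 0 it lies 55 mm in front of the box's origin; 25 mm of cover lies in front of it
- red_handle (a joint): angle of the red handle, rad: 0 = open, along its pipe and pointing to box -x (towards the robot); grows clockwise seen from above; 1.571 = fully shut, its stop, square to the pipe and pointing to box +y. It starts between 0 and 0.2 and stays where it is left; about 0.1 N m turns it
- red_pivot (a point): on the red handle's vertical pivot axis, level with its hub's top, 50 mm above the bench. Two valves stand in the well 30 mm behind its centre (box x), at box y -70 and +45 mm; which is red and which is blue changes
- red_tip (a point): top centre of the red handle's free end, 55 mm from the pivot axis, 50 mm above the bench. The handle is a bar 14 mm wide, 34 to 50 mm above the bench, on a 20 mm hub. Below it the brass valve body rises to 29 mm and the copper pipe, along box x through the whole well, to 24 mm above the bench
- blue_handle (a joint): angle of the blue handle, same shape, sense and range as the red one; starts between 0 and 0.2; to be left alone
- blue_pivot (a point): point on the vertical pivot axis of the blue handle, 50 mm above the bench
- blue_tip (a point): top centre of the blue handle's free end, 55 mm from its pivot axis, 50 mm above the bench
- paint_jar: small glass paint jar with a blue cap, 42 mm diameter, 50 mm high, loose, standing to the left (box +y) of the box; origin under its centre
- glue_bottle: white glue bottle with an orange cap, 38 mm diameter, 105 mm high, loose, standing to the right (box -y) of the box; origin under its centre
- rule: steel rule 30 x 300 x 4 mm, loose, lying in front of the box with its length across; origin at the centre of its underside, length along its y
Mind the look-alikes: they are no part of the job. Of the things like the glue_bottle, leave any that is brown or pink; of the rest the smaller one is meant.

How it is judged (in metres and radians):
On the way, in this order (a step that is already met when the one before it is completed fails the run):
1. the cover is slid back, the well open (value of joint cover above 0.135 m), for 0.2 s.
2. the red handle is pushed shut (value of joint red_handle above 1.45 rad), for 0.2 s.
At the end, for the whole second after the job is handed in: The cover is back by more than 135 of its 150 mm, the red handle is turned past 1.45 of 1.571 rad, the blue handle's tip is within 12 mm of where it was, and the jar, bottle and rule are within 15 mm of where they were, jar and bottle upright (value of joint cover above 0.135 m and value of joint red_handle above 1.45 rad and value of joint blue_handle below 0.45 rad and distance of blue_tip from where it was at the start of the episode below 0.012 m and distance of each of paint_jar, glue_bottle, rule from where it was at the start of the episode below 0.015 m and angle between each of paint_jar, glue_bottle's own z axis and vertical below 0.2 rad); the robot touches nothing.
It fails at once if the blue handle is moved (tip by more than 12 mm) (distance of blue_tip from where it was at the start of the episode above 0.012 m).
It fails at once if the jar, bottle or rule is lifted, carried or knocked (more than 15 mm, or jar or bottle tipped past 0.4 rad) (distance of any of paint_jar, glue_bottle, rule from where it was at the start of the episode above 0.015 m or angle between any of paint_jar, glue_bottle's own z axis and vertical above 0.4 rad).
It fails at once if the red handle is pinched or forced (more than 40 N from the fingers) (contact force between the fingers and red_handle above 40 N).
It fails at once if the cover or its bar is pinched or forced (more than 40 N from the fingers) (contact force between the fingers and cover above 40 N).
It also fails if it takes over 43 s, if anything falls off the work surface, if the arm or the gripper's body presses on something with over 40 N, if the wrist force passes 120 N, or if a joint passes its speed limit or range.

## Working session

There is one attempt and no reset: what is moved stays moved. The work goes in short steps, Python scripts to look and compute and a shell command to move; the robot and the scene stay as the last step left them, time stands still between calls to the robot, and variables do not carry over. Pictures are saved under pics/ and viewed, and the job is handed in when it is done.

```bash
ls; mkdir -p pics; python3 - <<'E'
from rig import ctrl
import cv2
print(ctrl.state())
for n in ("top","side"):
    s=ctrl.snapshot(n); cv2.imwrite(f"pics/{n}0.png",s["img"][:,:,::-1]); print(n,s["fx"],s["fy"],s["cx"],s["cy"],s["rvec"],s["tvec"])
E
```

```text
pics
{'time_s': 0.0, 'joint_positions': array([-1.28300673e+00,  2.38766458e-01, -1.42241106e-02,  1.31921224e+00,
        2.84698622e-05,  1.57074768e+00]), 'dq': array([ 0.00012532,  0.00084136, -0.00068207, -0.00093488,  0.00069622,
       -0.00094558]), 'joint_torque': array([ 2.56422019e-03, -5.38783872e+01,  3.46432686e+01,  1.84452074e-02,
       -1.83443353e-04,  5.20037773e-07]), 'ee_pos': array([ 148.90562366, -503.01665508,  230.69687947]), 'orientation': array([-6.98016227e-04,  9.89661263e-01,  1.43422763e-01, -8.67390611e-05]), 'ft_force': array([-0.62099681,  0.32661616, -0.77633186]), 'torque': array([-0.00575519,  0.01492414,  0.00509566]), 'gripper_width': 85.55116680217508}
top 485.71537737776316 485.71537737776316 286.9727576791014 211.32763228567427 [ 2.19879767 -2.20608294  0.06614202] [ 53.21955392 478.6433354  945.24670871]
side 484.28255688393875 484.28255688393875 278.34845795336315 210.9410787584899 [ 2.34308315 -0.26552562  0.09640112] [-443.74128388  174.25917405  824.96714458]
```

View pics/top0.png

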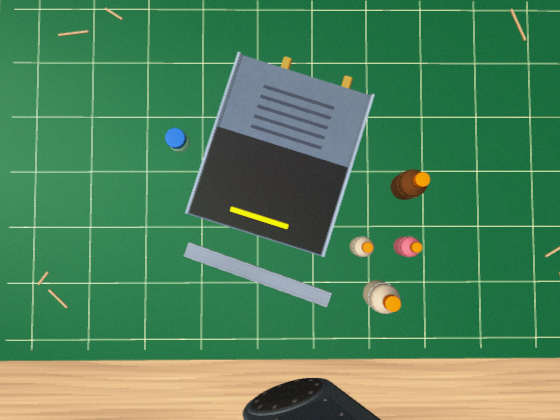

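View pics/side0.png

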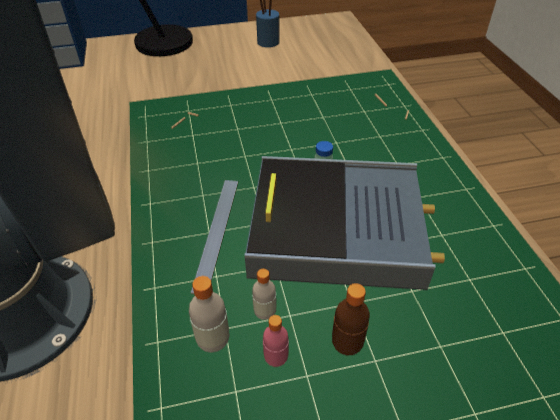

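The candidates for the glue bottle in the top view are brown at (410,183), pink at (408,246), large white at (382,297) and small white at (362,247). The small white one fits: it is neither brown nor pink, and it is the smaller of the rest. None of them gets touched. Next I measure the bar, cover and rule.

```bash
cat > h.py <<'E'
import cv2,numpy as np
from rig import ctrl
def snap(n,save=None):
    s=ctrl.snapshot(n)
    if save: cv2.imwrite("pics/"+save,s["img"][:,:,::-1])
    return s
def ray(s,px):
    R,_=cv2.Rodrigues(np.float64(s["rvec"])); d=R.T@np.array([(px[0]-s["cx"])/s["fx"],(px[1]-s["cy"])/s["fy"],1]); c=-R.T@np.float64(s["tvec"]); return c,d
def plane(s,px,z):
    c,d=ray(s,px); return c+d*(z-c[2])/d[2]
def proj(s,P):
    K=np.array([[s["fx"],0,s["cx"]],[0,s["fy"],s["cy"]],[0,0,1.]])
    return cv2.projectPoints(np.float64(P).reshape(-1,3),np.float64(s["rvec"]),np.float64(s["tvec"]),K,None)[0].reshape(-1,2)
def blob(m):
    n,l,st,c=cv2.connectedComponentsWithStats(m.astype(np.uint8)); i=1+np.argmax(st[1:,4]); return l==i
def hsv(s): return cv2.cvtColor(s["img"],cv2.COLOR_RGB2HSV)
E
python3 - <<'E'
from h import *
for n in("top","side"):
    s=snap(n); H=hsv(s)
    m=blob((H[...,0]>24)&(H[...,0]<36)&(H[...,1]>200)&(H[...,2]>150))
    r=cv2.minAreaRect(np.argwhere(m)[:,::-1].astype(np.float32)); b=cv2.boxPoints(r)
    print(n,r)
    P=np.array([plane(s,p,90 if n=="top" else 86)[:2] for p in b]); print(P.round(1).tolist(), P.mean(0))
    if n=="top":
        sx=[(238,53),(374,96),(324,256),(187,212)]
        for p,z in zip(sx,(66,)*4): print(p,plane(s,p,z)[:2].round(1))
        m=blob((H[...,2]<60)&(H[...,1]<120)&(np.arange(420)[:,None]<300))
        # cover
        r=cv2.minAreaRect(np.argwhere(m)[:,::-1].astype(np.float32)); b=cv2.boxPoints(r); print('cover',r,[plane(s,p,66)[:2].round(1).tolist() for p in b])
        for p in [(188,244),(329,304)]: print('rule',plane(s,p,4)[:2].round(1))
    g=cv2.resize(s["img"][150:330,300:460] if n=="top" else s["img"][250:370,170:390],None,fx=3,fy=3,interpolation=cv2.INTER_CUBIC)
    cv2.imwrite(f"pics/crop_{n}.png",g[:,:,::-1])
E
```

```text
top ((258.8488464355469, 217.47857666015625), (60.72815704345703, 5.420363903045654), 17.52556800842285)
[[476.1, 157.0], [485.4, 154.1], [452.0, 49.7], [442.7, 52.6]] [464.04092413 103.36472012]
(238, 53) [775.1 143.5]
(374, 96) [ 693.  -112.3]
(324, 256) [393.2 -15.9]
(187, 212) [475.5 237.5]
cover ((268.80438232421875, 189.9381103515625), (135.93795776367188, 89.90924835205078), 17.560270309448242) [[474.9, 231.1], [635.2, 181.5], [557.6, -60.4], [398.2, -8.6]]
rule [415.2 247.1]
rule [296.3 -30.5]Traceback (most recent call last):
  File "<stdin>", line 4, in <module>
  File "h.py", line 15, in blob
    n,l,st,c=cv2.connectedComponentsWithStats(m.astype(np.uint8)); i=1+np.argmax(st[1:,4]); return l==i
                                                                       ~~~~~~~~~^^^^^^^^^^
    return _wrapfunc(a, 'argmax', axis=axis, out=out, **kwds)
    return bound(*args, **kwds)
ValueError: attempt to get argmax of an empty sequence
```

View pics/crop_top.png

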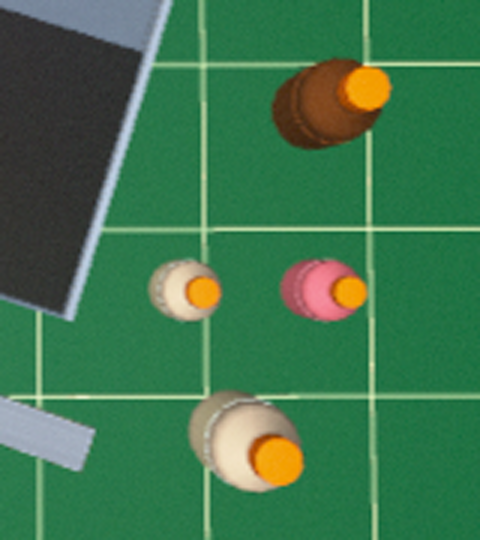

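The crop confirms the small white bottle at (362,247) as the glue bottle; the pink, brown and large white ones are the look-alikes. The box is yawed about -17.8° and the cover sits at about 3 mm. I will go to a standoff high in front of the bar with the fingers shut.

```bash
cat >> h.py <<'E'
from scipy.spatial.transform import Rotation as Ro
O=np.array([512.8,86.1]); YAW=np.radians(-17.8); UX=np.array([np.cos(YAW),np.sin(YAW)]); UY=np.array([-UX[1],UX[0]])
def W(x,y,z): return np.r_[O+x*UX+y*UY,z]
def L(p): d=np.asarray(p)[:2]-O; return np.r_[d@UX,d@UY,p[2]]
def rot(): 
    q=ctrl.state()["orientation"]; return Ro.from_quat([q[1],q[2],q[3],q[0]])
Rd=Ro.from_matrix(np.array([[UX[0],UX[1],0],[UX[1],-UX[0],0],[0,0,-1]]).T)
def go(x,y,z):
    s=ctrl.state(); R=rot()
    print("t",s["time_s"],"local now",L(s["ee_pos"]).round(1),"F",s["ft_force"].round(1),"w",round(s["gripper_width"],1))
    print("shift cm",(R.inv().apply(W(x,y,z)-s["ee_pos"])/10).round(2),"turn deg",np.degrees((R.inv()*Rd).as_rotvec()).round(2))
E
python3 -c "
from h import *
print(L([464,103.4,90]));go(-90,1.5,220)"
```

```text
[-51.75244314   1.55390761  90.        ]
t 0.2 local now [-166.3 -672.3  230.9] F [ 1.5 -0.5  0.6] w 85.6
shift cm [ 44.26 -51.37   1.14] turn deg [-5.000e-02  2.000e-02  3.429e+01]
```

```bash
for i in 1; do python3 -m jog '[[[44.3,-51.4,1],[0,0,34.3],1],[[44.3,-51.4,1],[0,0,34.3],1],[[44.3,-51.4,1],[0,0,34.3],1],[[44.3,-51.4,1],[0,0,34.3],1],[[44.3,-51.4,1],[0,0,34.3],1]]' 20; done; python3 -c "
from h import *
go(-90,1.5,220)"
```

```text
time_s: 0.82
ee_pos: [274.2, -225.9, 227.0]
orientation: [0.0, 0.988, -0.156, 0.0]
ft_force: [2.1, -0.6, -0.1]
gripper_width: -0.1
t 0.825 local now [-131.8 -370.   227. ] F [ 2.1 -0.6 -0.1] w -0.1
shift cm [  4.1  -37.16   0.7 ] turn deg [-0.   -0.04 -0.12]
```

```bash
python3 -m jog '[[[4.1,-37.2,0.7],[0,0,0],1],[[4.1,-37.2,0.7],[0,0,0],1],[[4.1,-37.2,0.7],[0,0,0],1],[[4.1,-37.2,0.7],[0,0,0],1],[[4.1,-37.2,0.7],[0,0,0],1]]' 20; python3 -m jog '[[[0,0,0],[0,0,0],1]]'; python3 -c "
from h import *
go(-90,1.5,220)"
```

```text
time_s: 1.45
ee_pos: [360.7, -78.1, 221.7]
orientation: [-0.023, 0.992, -0.125, 0.002]
ft_force: [0.3, -0.7, -0.2]
gripper_width: 0.0
time_s: 1.58
ee_pos: [360.5, -78.8, 221.6]
orientation: [-0.023, 0.992, -0.126, 0.002]
ft_force: [0.3, 0.3, -0.3]
gripper_width: 0.1
t 1.575 local now [ -94.7 -203.6  221.6] F [ 0.3  0.3 -0.3] w 0.1
shift cm [  1.65 -20.41   1.1 ] turn deg [-2.66  0.19  3.31]
```

```bash
python3 -m jog '[[[1.7,-20.4,1.1],[-2.7,0,3.3],1],[[1.7,-20.4,1.1],[-2.7,0,3.3],1],[[1.7,-20.4,1.1],[-2.7,0,3.3],1],[[1.7,-20.4,1.1],[-2.7,0,3.3],1],[[1.7,-20.4,1.1],[-2.7,0,3.3],1]]' 20; python3 -c "
from h import *
go(-90,1.5,220);print(ctrl.state()['joint_positions'].round(2))"
```

```text
time_s: 2.2
ee_pos: [376.7, -77.0, 220.6]
orientation: [-0.025, 0.992, -0.12, 0.001]
ft_force: [-0.1, 1.3, 0.1]
gripper_width: 0.2
t 2.2 local now [ -79.7 -196.9  220.6] F [-0.1  1.3  0.1] w 0.2
shift cm [  0.36 -19.83   1.06] turn deg [-2.88  0.36  3.99]
[-0.24  0.   -0.32  1.25  0.05  3.14]
```

Joint 6 is at its limit, so I turn the tool a quarter the other way (tool x along box +y, tool y along box +x).

```bash
sed -i 's/^Rd=.*/Rd=Ro.from_matrix(np.array([[UY[0],UY[1],0],[UX[0],UX[1],0],[0,0,-1]]).T)/' h.py; python3 -c "
from h import *
go(-100,1.5,220)"
```

```text
t 2.2 local now [ -79.7 -196.9  220.6] F [-0.1  1.3  0.1] w 0.2
shift cm [ -0.64 -19.9    1.07] turn deg [ -2.52  -1.96 -85.99]
```

```bash
python3 -m jog '[[[-0.6,-19.9,1],[-2.5,-2,-86],1],[[-0.6,-19.9,1],[-2.5,-2,-86],1],[[-0.6,-19.9,1],[-2.5,-2,-86],1],[[-0.6,-19.9,1],[-2.5,-2,-86],1],[[-0.6,-19.9,1],[-2.5,-2,-86],1]]' 20; python3 -c "
from h import *
go(-100,1.5,200);print(ctrl.state()['joint_positions'].round(2))"
```

```text
time_s: 2.82
ee_pos: [418.4, 119.5, 220.5]
orientation: [-0.01, 0.938, 0.345, -0.0]
ft_force: [-0.1, -0.6, -0.4]
gripper_width: 0.1
t 2.825 local now [-100.1    2.9  220.5] F [-0.1 -0.6 -0.4] w 0.1
shift cm [-0.13  0.12  2.04] turn deg [ -0.98  -0.71 -31.78]
[ 0.26  0.09 -0.23  1.26  0.02  2.7 ]
```

```bash
python3 -m jog '[[[-0.1,0.1,2],[-1,-0.7,-31.8],1],[[-0.1,0.1,4],[-1,-0.7,-31.8],1],[[-0.1,0.1,6],[-1,-0.7,-31.8],1],[[-0.1,0.1,8],[-1,-0.7,-31.8],1],[[-0.1,0.1,8],[-1,-0.7,-31.8],1]]' 20; python3 - <<'E'
from h import *
go(-100,1.5,74);print(ctrl.state()['joint_positions'].round(2))
s=snap("side","side1.png");t=snap("top","top1.png")
E
```

```text
time_s: 3.45
ee_pos: [416.7, 117.9, 139.7]
orientation: [-0.0, 0.811, 0.586, -0.001]
ft_force: [0.3, 0.1, 0.3]
gripper_width: 0.3
t 3.45 local now [-101.2    0.9  139.7] F [0.3 0.1 0.3] w 0.3
shift cm [0.07 0.13 6.57] turn deg [-0.09  0.07 -0.51]
[ 0.28  0.14 -0.39  1.05 -0.    2.17]
```

View pics/side1.png

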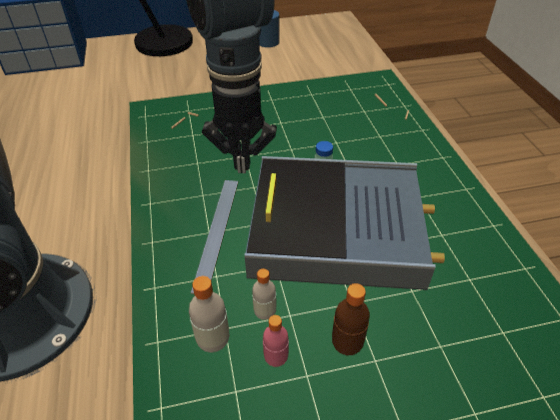

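The side view shows the shut fingertips at about (241,168), ahead of the bar at (271,197), and nothing has been disturbed. I will lower them in front of the bar.

```bash
python3 -m jog '[[[0.1,0.1,2],[0,0,-0.5],1],[[0.1,0.1,4],[0,0,-0.5],1],[[0.1,0.1,6.4],[0,0,-0.5],1],[[0.1,0.1,6.4],[0,0,-0.5],1]]'; python3 - <<'E'
from h import *
go(-51.7-5-15,1.5,76)
s=snap("side","side2.png")
g=cv2.resize(s["img"][110:290,180:440],None,fx=3,fy=3); cv2.imwrite("pics/s2c.png",g[:,:,::-1])
E
```

```text
time_s: 4.05
ee_pos: [418.5, 118.6, 76.4]
orientation: [-0.0, 0.808, 0.589, -0.0]
ft_force: [0.5, -0.8, 0.4]
gripper_width: 0.1
t 4.05 local now [-99.7   2.1  76.4] F [ 0.5 -0.8  0.4] w 0.1
shift cm [-0.06  2.8   0.04] turn deg [-0.04  0.04 -0.02]
```

View pics/s2c.png

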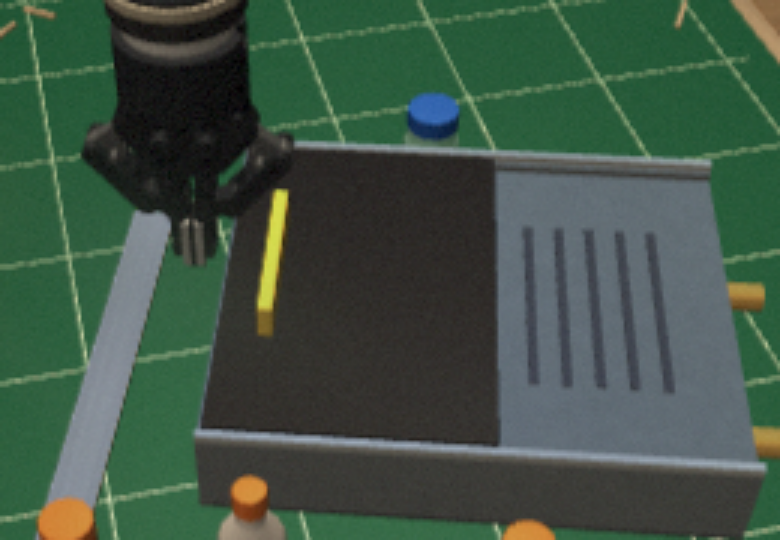

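```bash
python3 -m jog '[[[0,0.8,0],[0,0,0],1],[[0,1.6,0],[0,0,0],1],[[0,2.2,0],[0,0,0],1],[[0,2.8,0],[0,0,0],1],[[0,3.4,0],[0,0,0],1]]'; python3 - <<'E'
from h import *
go(60,1.5,76)
s=snap("side","side3.png")
g=cv2.resize(s["img"][110:290,180:440],None,fx=3,fy=3); cv2.imwrite("pics/s3c.png",g[:,:,::-1])
E
```

```text
time_s: 4.72
ee_pos: [451.3, 108.3, 76.7]
orientation: [-0.0, 0.808, 0.589, 0.0]
ft_force: [-1.8, 1.6, 2.1]
gripper_width: -0.2
t 4.725 local now [-65.4   2.3  76.7] F [-1.8  1.6  2.1] w -0.2
shift cm [-0.08 12.54  0.06] turn deg [-0.02 -0.02 -0.01]
```

View pics/s3c.png

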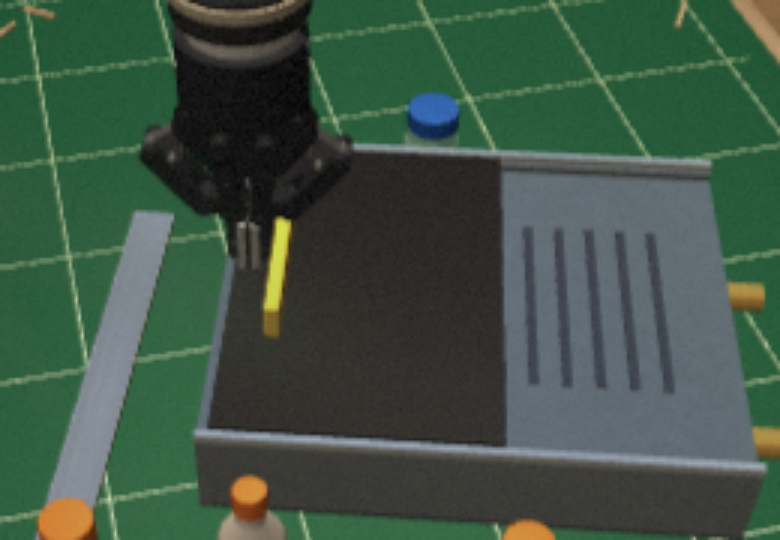

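The cover's rear edge moved from crop x 496 to 503, so the fingers are on the bar with only a few N. I will keep pushing.

```bash
R='x'; python3 -m jog '[[[0,0.8,0],[0,0,0],1],[[0,1.6,0],[0,0,0],1],[[0,2.4,0],[0,0,0],1],[[0,3.2,0],[0,0,0],1],[[0,4.0,0],[0,0,0],1]]'; python3 -m jog '[[[0,0.8,0],[0,0,0],1],[[0,1.6,0],[0,0,0],1],[[0,2.4,0],[0,0,0],1],[[0,3.2,0],[0,0,0],1],[[0,4.0,0],[0,0,0],1]]';  python3 -m jog '[[[0,0.8,0],[0,0,0],1],[[0,1.6,0],[0,0,0],1],[[0,2.4,0],[0,0,0],1],[[0,3.2,0],[0,0,0],1],[[0,4.0,0],[0,0,0],1]]'; python3 - <<'E'
from h import *
go(77,1.5,76)
E
```

```text
time_s: 5.4
ee_pos: [489.9, 95.9, 76.6]
orientation: [0.0, 0.808, 0.589, 0.0]
ft_force: [-2.1, 1.4, -0.5]
gripper_width: 0.1
time_s: 6.02
ee_pos: [528.0, 83.7, 76.7]
orientation: [0.0, 0.808, 0.589, 0.0]
ft_force: [-3.1, 1.1, -2.0]
gripper_width: -0.2
time_s: 6.65
ee_pos: [566.1, 71.5, 76.8]
orientation: [0.0, 0.808, 0.589, 0.0]
ft_force: [-1.4, 1.7, -2.2]
gripper_width: -0.2
t 6.65 local now [55.2  2.4 76.8] F [-1.4  1.7 -2.2] w -0.2
shift cm [-0.09  2.18  0.08] turn deg [ 0.03 -0.02 -0.01]
```

```bash
python3 -m jog '[[[0,0.5,0],[0,0,0],1],[[0,1.0,0],[0,0,0],1],[[0,1.4,0],[0,0,0],1],[[0,1.7,0],[0,0,0],1],[[0,1.9,0],[0,0,0],1]]'; python3 -m jog '[[[0,0.1,0],[0,0,0],1],[[0,0.2,0],[0,0,0],1]]'; python3 - <<'E'
from h import *
go(77,1.5,76)
snap("side","side4.png");snap("top","top4.png")
E
```

```text
time_s: 7.28
ee_pos: [583.8, 65.8, 76.8]
orientation: [0.0, 0.808, 0.589, 0.0]
ft_force: [-1.8, 1.6, -2.4]
gripper_width: 0.0
time_s: 7.52
ee_pos: [585.6, 65.3, 76.8]
orientation: [0.0, 0.808, 0.589, 0.0]
ft_force: [-1.2, 2.0, -1.6]
gripper_width: 0.2
t 7.525 local now [75.7  2.4 76.8] F [-1.2  2.  -1.6] w 0.2
shift cm [-0.09  0.13  0.08] turn deg [ 0.04 -0.02 -0.01]
```

View pics/top4.png

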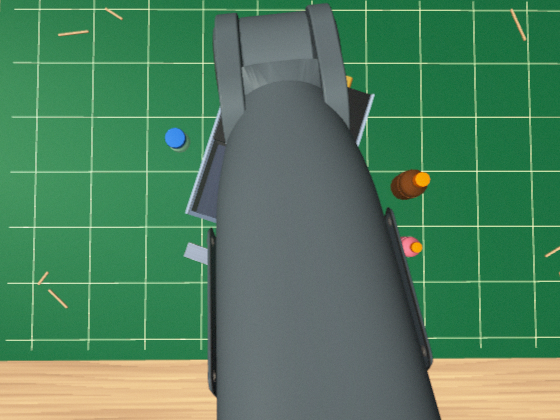

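View pics/side4.png

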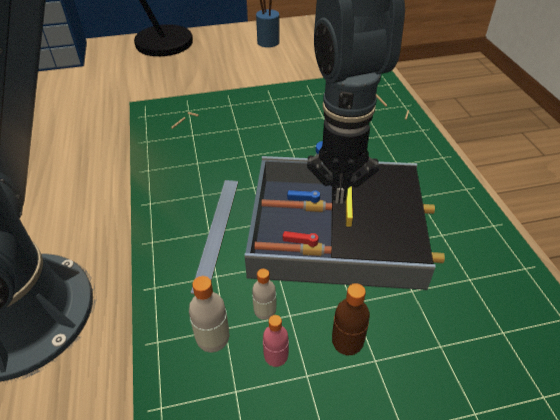

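The well is open. The red handle (px (298,238)) is on the right valve at box y -70, and the blue (px (303,196)) is at +45. I will give the cover a last gentle push to its stop.

```bash
python3 -m jog '[[[0,0.15,0],[0,0,0],1],[[0,0.3,0],[0,0,0],1]]'; python3 - <<'E'
from h import *
go(60,-20,150)
E
```

```text
time_s: 7.88
ee_pos: [587.7, 64.5, 76.7]
orientation: [-0.0, 0.808, 0.589, -0.0]
ft_force: [-8.1, 3.6, 2.7]
gripper_width: 0.1
t 7.875 local now [77.9  2.3 76.7] F [-8.1  3.6  2.7] w 0.1
shift cm [-2.23 -1.8  -7.33] turn deg [-0.06 -0.02  0.  ]
```

```bash
python3 -m jog '[[[0,-1,0],[0,0,0],1],[[0,-2,0],[0,0,0],1],[[0,-2,-3],[0,0,0],1],[[0,-2,-6],[0,0,0],1],[[0,-2,-6],[0,0,0],1]]'; python3 - <<'E'
from h import *
go(-12,-102,130)
s=snap("side","side5.png"); H=hsv(s)
m=((H[...,0]<6)|(H[...,0]>174))&(H[...,1]>190)&(H[...,2]>120); m=blob(m)
c=np.argwhere(m)[:,::-1].astype(np.float32); r=cv2.minAreaRect(c); print(r)
for p in cv2.boxPoints(r): print(L(plane(s,p,50)).round(1))
m=blob((H[...,0]>105)&(H[...,0]<125)&(H[...,1]>190)&(H[...,2]>120)&(np.arange(420)[:,None]>180)&(np.arange(420)[:,None]<220))
c=np.argwhere(m)[:,::-1].astype(np.float32); r=cv2.minAreaRect(c); print(r)
print('glue',L(plane(s,(264,312),5)),L(plane(s,(263,273),103)),'white big',L(plane(s,(202,286),150)))
for q in [(30,-70),(30,45),(-25,-70)]: print(q,proj(s,W(*q,50)))
g=cv2.resize(s["img"][150:290,230:430],None,fx=4,fy=4,interpolation=cv2.INTER_CUBIC); cv2.imwrite("pics/s5c.png",g[:,:,::-1])
E
```

```text
time_s: 8.5
ee_pos: [570.7, 70.7, 139.3]
orientation: [0.002, 0.808, 0.589, 0.002]
ft_force: [0.2, -0.5, -1.0]
gripper_width: 0.2
t 8.5 local now [ 59.8   3.  139.3] F [ 0.2 -0.5 -1. ] w 0.2
shift cm [-10.5   -7.18   0.87] turn deg [ 0.31 -0.12 -0.01]
((303.0, 238.5), (2.1213202476501465, 0.7071067094802856), 45.0)
[ 12.1 -73.3  50. ]
[ 13. -72.  50.]
[ 15.8 -75.4  50. ]
[ 15.  -76.6  50. ]
((300.0, 195.0), (0.0, 0.0), 0.0)
glue [ -43.64666781 -204.92083023    5.        ] [ -42.90713017 -198.20764043  103.        ] white big [-119.8886051  -263.81235774  150.        ]
(30, -70) [[312.00063192 237.24993986]]
(30, 45) [[314.3372077  193.91339901]]
(-25, -70) [[281.63263889 235.43782996]]
```

View pics/s5c.png

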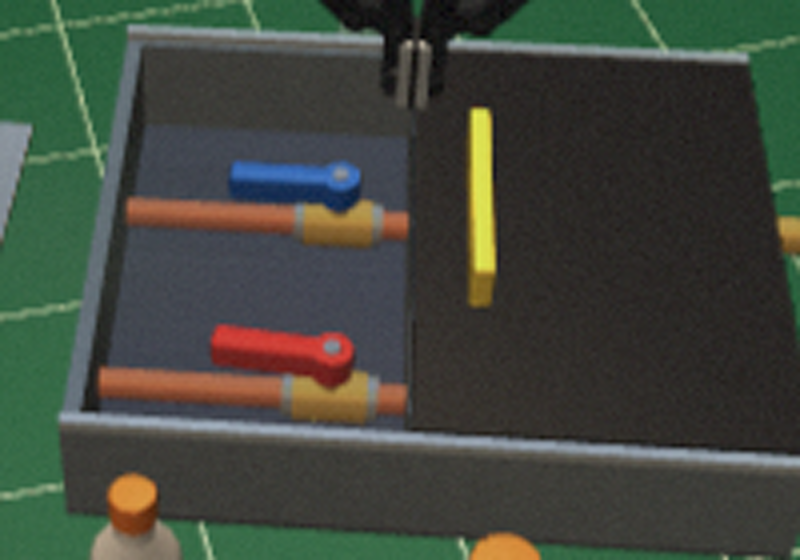

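The enlarged crop shows the red hub at full-image (313,236) and its tip at about (284,234), within 2 mm of the model. Its angle is near 0.1 rad. The glue bottle is 40 mm clear of the gripper's path. I will move over the gap between the red handle and the right wall.

```bash
python3 -m jog '[[[-3.5,-2.4,0.9],[0.3,0,0],1],[[-7,-4.8,0.9],[0.3,0,0],1],[[-10.5,-7.2,0.9],[0.3,0,0],1],[[-10.5,-7.2,0.9],[0.3,0,0],1]]'; python3 - <<'E'
from h import *
go(-12,-102,70)
E
```

```text
time_s: 9.05
ee_pos: [465.7, -8.7, 126.9]
orientation: [-0.003, 0.809, 0.588, -0.002]
ft_force: [0.7, 0.4, 0.1]
gripper_width: 0.2
t 9.05 local now [ -15.9 -104.6  126.9] F [0.7 0.4 0.1] w 0.2
shift cm [0.27 0.43 5.68] turn deg [-0.39  0.05 -0.12]
```

```bash
python3 -m jog '[[[0.2,0.3,1.5],[-0.3,0,0],1],[[0.2,0.3,3],[-0.3,0,0],1],[[0.2,0.3,4.5],[-0.3,0,0],1],[[0.2,0.3,5.7],[-0.3,0,0],1],[[0.2,0.3,5.7],[-0.3,0,0],1]]'; python3 - <<'E'
from h import *
go(-12,-102,39)
s=snap("side","side6.png")
g=cv2.resize(s["img"][150:290,230:430],None,fx=4,fy=4,interpolation=cv2.INTER_CUBIC); cv2.imwrite("pics/s6c.png",g[:,:,::-1])
E
```

```text
time_s: 9.68
ee_pos: [471.4, -6.2, 69.7]
orientation: [-0.0, 0.808, 0.589, -0.0]
ft_force: [-0.5, -0.1, 0.5]
gripper_width: 0.1
t 9.675 local now [ -11.2 -100.5   69.7] F [-0.5 -0.1  0.5] w 0.1
shift cm [-0.15 -0.08  3.07] turn deg [-0.07  0.02  0.01]
```

View pics/s6c.png

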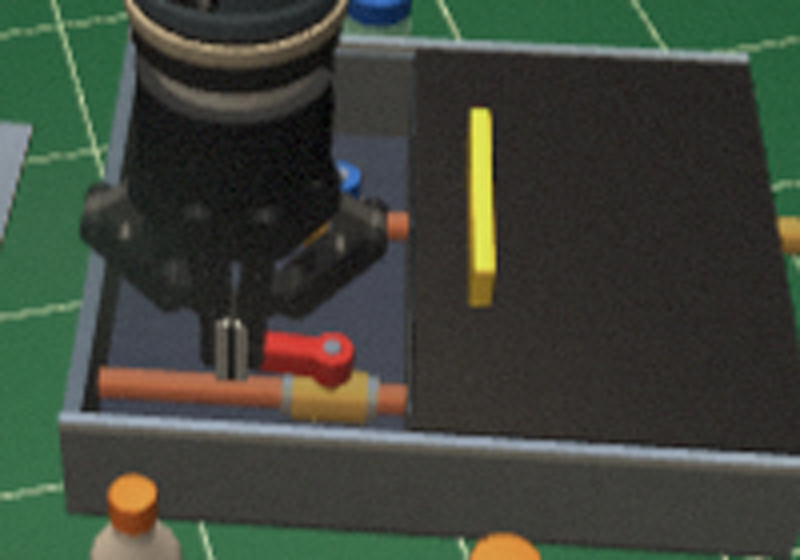

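The fingertips at crop (232,378) sit on the near side of the red handle, clear of the wall. I will lower them beside the handle and check for contact.

```bash
python3 -m jog '[[[-0.1,0,1],[0,0,0],1],[[-0.1,0,2],[0,0,0],1],[[-0.1,0,3],[0,0,0],1],[[-0.1,0,3],[0,0,0],1]]'; python3 - <<'E'
from h import *
go(-12,-86,39)
s=snap("side","side7.png")
g=cv2.resize(s["img"][150:290,230:430],None,fx=4,fy=4,interpolation=cv2.INTER_CUBIC); cv2.imwrite("pics/s7c.png",g[:,:,::-1])
E
```

```text
time_s: 10.22
ee_pos: [471.0, -7.4, 39.8]
orientation: [-0.0, 0.808, 0.589, -0.0]
ft_force: [0.6, 0.2, -0.6]
gripper_width: 0.0
t 10.225 local now [ -11.2 -101.8   39.8] F [ 0.6  0.2 -0.6] w 0.0
shift cm [ 1.58 -0.08  0.08] turn deg [-0.06  0.01 -0.01]
```

View pics/s7c.png

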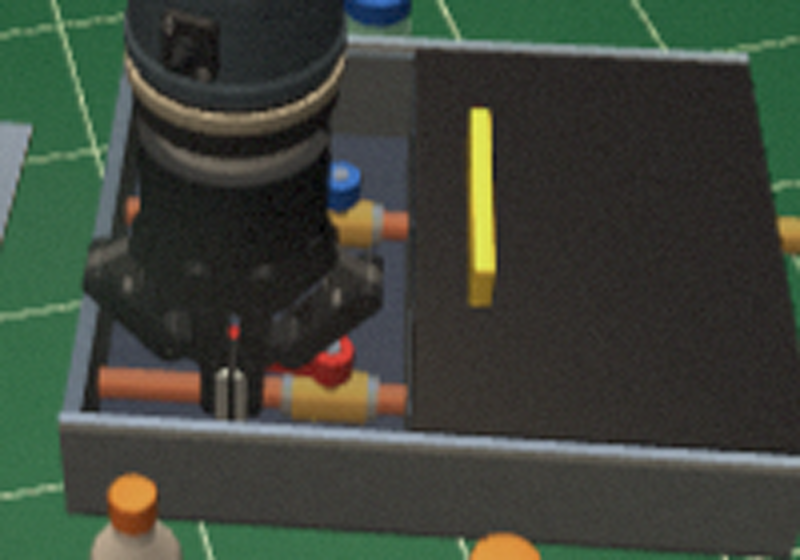

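```bash
python3 -m jog '[[[0.7,0,0.1],[0,0,0],1],[[1.2,0,0.1],[0,0,0],1],[[1.7,-0.1,0.1],[0,0,0],1],[[2.2,-0.3,0.1],[0,0,0],1],[[2.7,-0.4,0.1],[0,0,0],1]]'; python3 - <<'E'
from h import *
go(-15,-58,39)
s=snap("side","side8.png")
g=cv2.resize(s["img"][150:290,230:430],None,fx=4,fy=4,interpolation=cv2.INTER_CUBIC); cv2.imwrite("pics/s8c.png",g[:,:,::-1])
E
```

```text
time_s: 10.9
ee_pos: [476.1, 19.6, 39.8]
orientation: [0.001, 0.808, 0.589, 0.0]
ft_force: [-0.0, -4.0, 0.3]
gripper_width: -0.1
t 10.9 local now [-14.6 -74.5  39.8] F [-0.  -4.   0.3] w -0.1
shift cm [ 1.65 -0.04  0.08] turn deg [ 0.06  0.02 -0.02]
```

View pics/s8c.png

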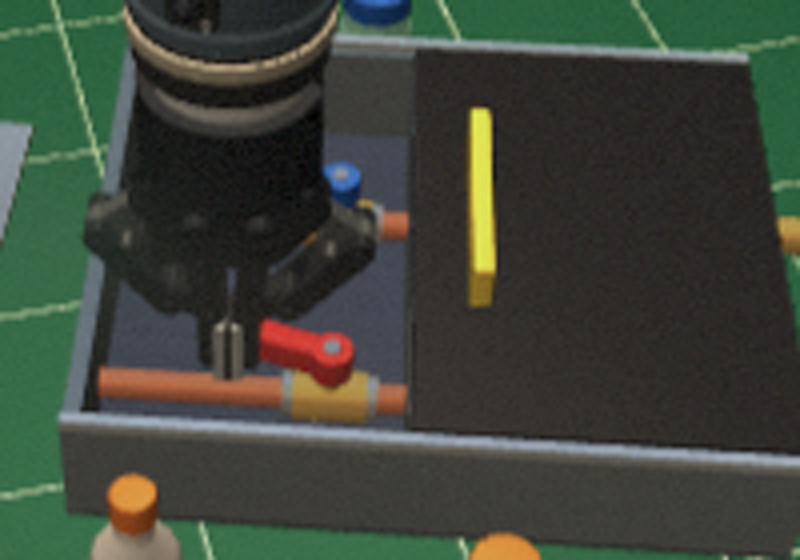

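The red handle is turning and the force is 4 N. I will carry on along the arc.

```bash
python3 -m jog '[[[0.6,-0.1,0],[0,0,0],1],[[1.2,0,0],[0,0,0],1],[[1.7,0,0],[0,0,0],1],[[2.2,0.2,0],[0,0,0],1],[[2.6,0.4,0],[0,0,0],1]]'; python3 - <<'E'
from h import *
go(-6,-41,39)
E
```

```text
time_s: 11.58
ee_pos: [487.9, 43.4, 39.6]
orientation: [0.0, 0.808, 0.589, 0.0]
ft_force: [-1.2, -2.8, 1.0]
gripper_width: -0.2
t 11.575 local now [-10.6 -48.3  39.6] F [-1.2 -2.8  1. ] w -0.2
shift cm [0.73 0.46 0.06] turn deg [ 0.02 -0.02  0.  ]
```

```bash
python3 -m jog '[[[0.4,0.2,0],[0,0,0],1],[[0.7,0.5,0],[0,0,0],1],[[1.1,0.9,0],[0,0,0],1],[[1.4,1.3,0],[0,0,0],1],[[1.6,1.6,0],[0,0,0],1]]'; python3 - <<'E'
from h import *
go(10,-30,39)
s=snap("side","side9.png")
g=cv2.resize(s["img"][150:290,230:430],None,fx=4,fy=4,interpolation=cv2.INTER_CUBIC); cv2.imwrite("pics/s9c.png",g[:,:,::-1])
E
```

```text
time_s: 12.2
ee_pos: [508.3, 53.6, 39.7]
orientation: [0.0, 0.808, 0.589, 0.0]
ft_force: [-2.3, -1.6, 1.3]
gripper_width: -0.1
t 12.2 local now [  5.6 -32.3  39.7] F [-2.3 -1.6  1.3] w -0.1
shift cm [0.23 0.44 0.07] turn deg [ 0.03 -0.03  0.  ]
```

View pics/s9c.png

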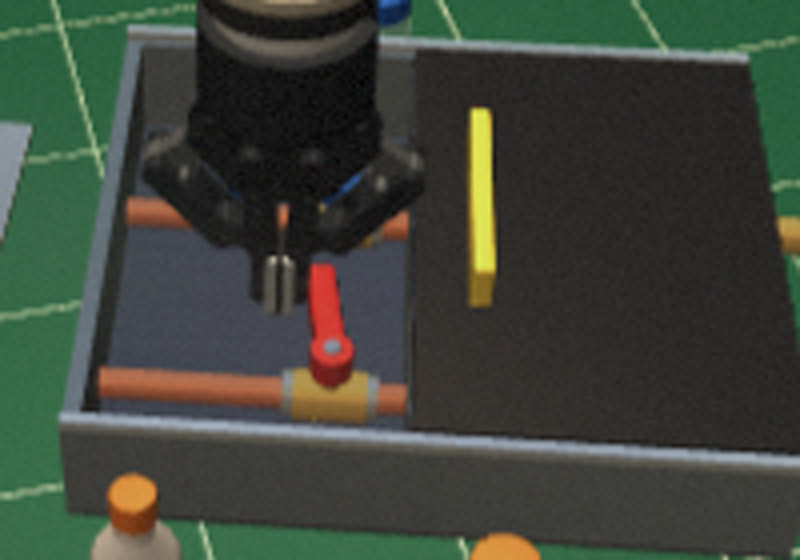

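The handle is nearly square, pointing to crop (322,268). I will push forward slowly until the stop is felt.

```bash
python3 -m jog '[[[0.1,0.2,0],[0,0,0],1],[[0.1,0.4,0],[0,0,0],1],[[0.1,0.5,0],[0,0,0],1]]'; python3 -m jog '[[[0,0.1,0],[0,0,0],1],[[0,0.2,0],[0,0,0],1]]'; 
```

```text
time_s: 12.62
ee_pos: [513.2, 53.2, 39.7]
orientation: [-0.0, 0.808, 0.589, 0.001]
ft_force: [-1.9, 1.6, 0.7]
gripper_width: -0.2
time_s: 12.88
ee_pos: [514.5, 52.7, 39.6]
orientation: [-0.001, 0.808, 0.589, 0.0]
ft_force: [-5.0, 5.0, 1.9]
gripper_width: -0.3
```

```bash
python3 -m jog '[[[0,0.1,0],[0,0,0],1],[[0,0.1,0],[0,0,0],1]]'; python3 - <<'E'
from h import *
go(10,-30,39)
s=snap("side","side10.png")
g=cv2.resize(s["img"][150:290,230:430],None,fx=4,fy=4,interpolation=cv2.INTER_CUBIC); cv2.imwrite("pics/s10c.png",g[:,:,::-1])
E
```

```text
time_s: 13.12
ee_pos: [514.6, 52.6, 39.5]
orientation: [-0.001, 0.808, 0.589, -0.0]
ft_force: [-7.2, 5.9, 3.0]
gripper_width: 0.0
t 13.125 local now [ 12.  -31.3  39.5] F [-7.2  5.9  3. ] w 0.0
shift cm [ 0.13 -0.2   0.05] turn deg [-0.12 -0.06  0.03]
```

View pics/s10c.png

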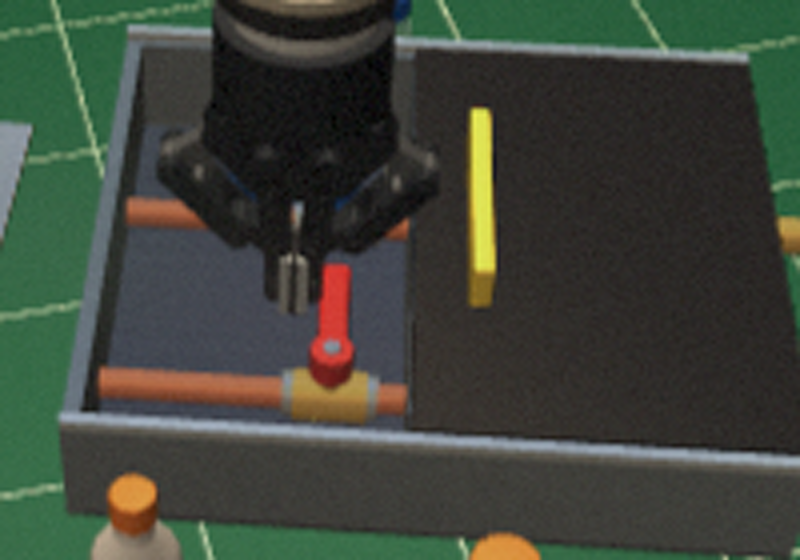

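The force has risen and the handle now lies parallel to the cover edge, so it is at its stop. I will back off and lift away.

```bash
python3 -m jog '[[[0,-0.5,0],[0,0,0],1],[[0,-1.2,0],[0,0,0],1],[[0,-1.2,-2],[0,0,0],1],[[0,-1.2,-5],[0,0,0],1],[[0,-1.2,-9],[0,0,0],1]]'; python3 -m jog '[[[0,-6,-4],[0,0,0],1],[[0,-12,-8],[0,0,0],1],[[0,-18,-10],[0,0,0],1],[[0,-18,-10],[0,0,0],1]]';python3 - <<'E'
from h import *
s=snap("side","side11.png");H=hsv(s)
g=cv2.resize(s["img"][150:290,230:430],None,fx=4,fy=4,interpolation=cv2.INTER_CUBIC); cv2.imwrite("pics/s11c.png",g[:,:,::-1]); snap("top","top11.png")
print(ctrl.state()["ft_force"])
E
```

```text
time_s: 13.8
ee_pos: [503.9, 55.4, 130.2]
orientation: [0.0, 0.808, 0.589, -0.0]
ft_force: [1.3, 0.0, -0.1]
gripper_width: -0.2
time_s: 14.3
ee_pos: [331.0, 110.9, 231.1]
orientation: [0.001, 0.808, 0.59, 0.002]
ft_force: [1.3, -0.0, -0.7]
gripper_width: -0.3
[ 0.38029479 -0.69319488  0.09421629]
```

View pics/s11c.png

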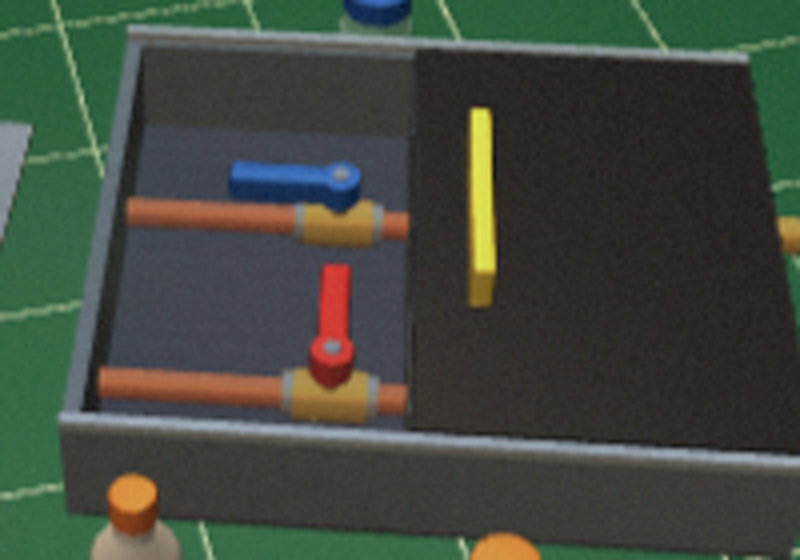

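View pics/side11.png

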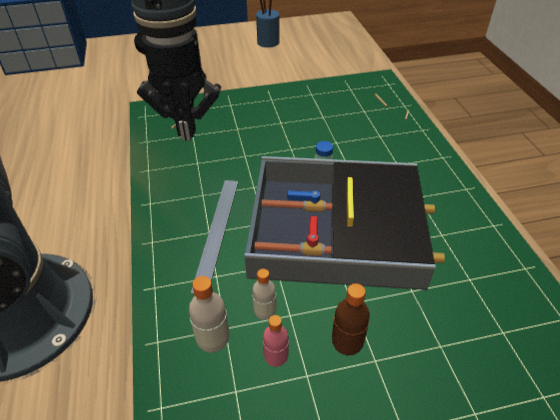

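View pics/top11.png

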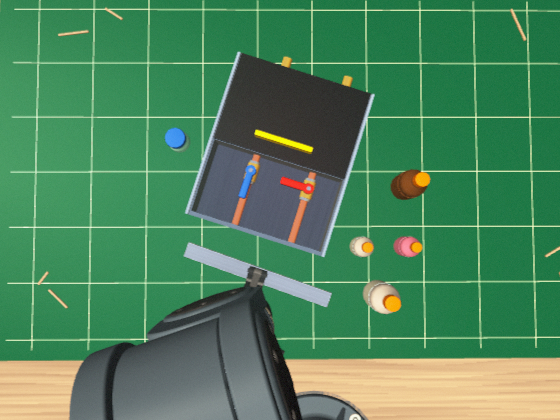

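Both views show the well open, the red handle square across its pipe, and the blue handle, jar, bottle and rule where they were. I will check the numbers, then hand in.

```bash
python3 - <<'E'
from h import *
s=snap("top");H=hsv(s)
m=blob((H[...,0]>24)&(H[...,0]<36)&(H[...,1]>200)&(H[...,2]>150))
c=np.argwhere(m)[:,::-1].mean(0); print("cover",L(plane(s,c,88))[0]+55)
m=blob(((H[...,0]<5)|(H[...,0]>175))&(H[...,1]>200)&(H[...,2]>140))
P=np.array([L(plane(s,p,50))[:2] for p in np.argwhere(m)[:,::-1]]); 
v=np.linalg.svd(P-P.mean(0))[2][0]; v*=np.sign(v[1]); print("red angle",np.arctan2(v[1],-v[0]),P.min(0),P.max(0))
E
```

```text
cover 150.6949299557772
red angle 1.5756130430583513 [ 21.53120092 -76.317463  ] [ 38.91793076 -14.59031761]
```

```bash
python3 -c "
from rig import ctrl
print(ctrl.hand_in())"
```

```text
the job is handed in; nothing more can be done
None
```

I pushed the cover back to its stop with shut fingertips on the yellow bar. I then turned the red handle (the right-hand valve) clockwise to its stop, moved the arm clear and handed the job in. `hand_in()` gives no verdict, so these are my own last checks:

- **Cover and red handle:** measured in the top view just before handing in, the cover was at about 151 mm and the red handle at about 1.576 rad. Both agree with their stops within the calibration.
- **Forces:** readings stayed at or below about 10 N throughout. They were taken at the end of each move, so a brief peak between readings would not show.
- **Left alone:** the blue handle, jar, glue bottle and rule looked unchanged in both views. I judged this by eye and did not measure them.
- **Time:** about 14.5 s of the 43 s allowed.

On the way to the bar, joint 6 ran into its range limit because I had chosen a poor tool heading. I turned the tool a quarter turn the other way and carried on. Joint 6 read 3.14 rad, equal to the limit to two decimals, so I can't rule out a hair's overshoot. No other check failed or disagreed.

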